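# Tip the mould caddy so the moulds gather at its pouring lip

## Robot

A 6-joint arm with a two-finger parallel gripper is mounted at the origin on a cart in front of the work surface, level with it; the furniture and walls round the work are solid. World frame = base frame: x ahead of the robot, y to its left, z up, the work surface at z = 0. Lengths are in m, angles in rad, forces in N, time in s.
With the tool pointing down it reaches from about 0.375 to 0.925 m from the base axis. Payload 5.7 kg.
Tool frame: the origin (TCP) lies at the very end of the fingers, on their centre line; the grasp point (between the pads) lies 19 mm behind it; z points along the fingers, y is the direction in which the jaws open and shut (so a half turn about z gives the same grasp; the last joint's range is limited). The gripper opens to 85 mm and grips with 20 to 120 N. Pads are 22 mm wide; open, the fingers measure 114 mm over their backs; the gripper's body (76 mm by 85 mm) begins 54 mm behind the grasp point. The pads swing forward as they close: fully open they stand 13 mm farther back than shut.
Start: joints at [1.106, 0.359, 1.51, -0, 1.272, -0.115], TCP at [0.206, 0.564, 0.205] pointing down, gripper open.
Joint ranges: [-2.97, 2.97], [-1.01, 2.36], [0.21, 2.38], [-0.96, 4.11], [0.2, 2.71], [-2.98, 2.98]. Speed limits (rad/s): [2.39, 2.39, 3.14, 3.14, 3.14, 3.14].

## Interface

Orientations are given as a unit quaternion [x, y, z, w].
In Python, from workcell import ctrl, imaging gives the robot as it stands. The module is installed in compiled form; this text tells all that it offers.
- The arm moves only by the shell command python3 -m crank 'ROWS'. ROWS is JSON, a list that holds one entry, the list of rows, each a list of 7 numbers: the shift along the tool's x, y, z in units of 150 mm (1.0 is 150 mm), then the turn, a rotation vector about the tool's x, y, z in units of 0.5 rad (1.0 is 0.5 rad), then the opening, from -1 (shut) to 1 (fully open). In form: [[[dx, dy, dz, wx, wy, wz, grip], ...]]. A call has 1 to 20 rows; each row is the pose to reach, as a shift and turn from the pose commanded when the call began, along the tool's axes at that moment; what a row does not reach only later rows make up. A row lasts 1/10 s, in which the tool goes at most 50 mm and 8.59 degrees, less where a joint would pass 70% of its speed; a pose out of reach is approached as far as the arm can. A call with a number of a shift or a turn outside -1 to 1 is refused whole. A call with a gripper value outside its range is refused whole. The fingers move at their own pace and stop on an object; the grip force is fixed at half the most. Time passes only in rows, so rows that repeat a pose let the fingers close. It gives the time, the measured TCP pose, the force and the opening at its end, in the units of the state.
- ctrl.get_state(): the state, without advancing time (a new reading comes with each control period).
- imaging.get_image(name): name is "scene" or "top"; returns a dict with "image" (420x560x3 uint8, red, green, blue), "z_map" (420x560 float32, m along the optical axis (not along the pixel's ray), 0 where there is no reading), "K" (3x3 intrinsics, pixels), "k1" (the pictures are not rectified: a ray, as slopes to the right and down, at radius r is drawn at 1 + k1 r^2 times it, then the intrinsics apply), "R" (3x3) and "t" (3): a world point X has camera coordinates R X + t. Camera axes: x right, y down, z forward; pixel columns grow to the right and rows downward; lengths in m; the calibration is good to about 2 mm. A picture is of the moment at which its call begins.
- ctrl.sign_off(): hands the job in, once; it reports no verdict.
Trained networks look in a picture, given as the dict that the camera call returned (one of the last four; its "shot" number tells which), for a name from the list of things; names that differ only in an ending like _2 or _b are one class to them, and where a whole thing is asked for, a point or a joint stands for the part that bears it (a point fixed in the world has none). Each returns a list of dicts, best first, with "score" (0 to 1); they miss things now and then, are a little off and sometimes report something else, mostly with a low value. They report only what shows in the picture. A call takes as long as a camera call.
- imaging.look_for(name, picture): "uv" ([column, row] in pixels, amid what is visible of it).
- imaging.tip_of(name, picture): "uv" ([column, row] in pixels: a listed point, or the origin of a listed thing).
The state is a dict: "clock": time; "q": joint angles; "qd": joint speeds; "tau": joint torques, N m; "tool_pos": TCP position; "ee_rot": TCP orientation; "wrist_force": force on the tool from outside, world axes, zero at the start; "wrist_torque": the same for the moment, N m; "grip_width": finger opening in m.
Only numpy, scipy, OpenCV 4.12 (cv2) and the standard library are available. Lean on these libraries where they do the work, as an engineer would, in place of code of your own. Each camera call takes 0.05 s, during which the arm holds its last target.

## Task

Pick up the small metal caddy by its handle and lift it level, clear of the worktop. Then tip it so that the three loose embedding moulds inside slide together into the corner with the pouring lip, and finish while still holding the caddy up in the air, clearly tilted, with all three moulds gathered in that corner. Keep the moulds in the caddy and do not disturb the other things on the worktop.

Things in the scene. Friction and masses are not known exactly. Their poses are not given: they have to be found in the camera images.
- caddy: Open plain metal tray, outer 186 x 136 mm, floor and walls 3 mm, walls 30 mm high, 0.3 kg, a fixed handle lengthwise above its middle. Origin: centre of its underside. x: along its length; y: across; z: up. The pouring lip, a flared tongue 30 mm wide, sticks out diagonally 25 mm from the (+x, +y) corner, where the walls are 20 mm high; the other corners are plain. Any yaw.
- caddy_grip (a point): Centre of the caddy's handle grip, 78 mm above the caddy's underside, over the middle of the tray; axes as the caddy's. The grip is a black flat-sided bar, 90 mm long (caddy x), 14 mm wide (caddy y), 24 mm high, so its sides are pinched across caddy y from above. A thinner metal bar goes on from it to the straps at the two short ends.
- caddy_lip (a point): The lip corner of the tray: the inside corner at floor level, at (+90, +65, +3) mm in the caddy's frame. The inner floor measures 180 x 130 mm.
- mould_1_mid (a point): Centre (half-way up) of one of three alike loose moulds: small square dark steel dishes 22 x 22 x 9 mm, about 15 g, lying on the caddy's floor. They are smooth and slide on the floor at a tilt of about 7 to 10 degrees; to run along a wall into the corner they need 20 to 30 degrees.
- mould_2_mid (a point): Centre (half-way up) of one of three alike loose moulds: small square dark steel dishes 22 x 22 x 9 mm, about 15 g, lying on the caddy's floor. They are smooth and slide on the floor at a tilt of about 7 to 10 degrees; to run along a wall into the corner they need 20 to 30 degrees.
- mould_3_mid (a point): Centre (half-way up) of one of three alike loose moulds: small square dark steel dishes 22 x 22 x 9 mm, about 15 g, lying on the caddy's floor. They are smooth and slide on the floor at a tilt of about 7 to 10 degrees; to run along a wall into the corner they need 20 to 30 degrees.
- tweezers: Bystander: steel tweezers, 114 mm long, 9 mm high, lying about 45 mm beside one long wall of the caddy. Origin: centre of the underside.
- marker: Bystander: marker pen, 135 mm long, 16 mm thick, lying about 45 mm beside its other long wall. Origin: centre of the underside.
- tally_counter: Bystander: round hand tally counter with a ring, 52 x 70 x 23 mm, on the left. Origin: centre of the underside.
- oil_bottle: Bystander: small dropper bottle, 27 mm wide, 83 mm high, on the left. Origin: centre of the underside.
- petri_dish: Bystander: petri dish, 62 mm wide, 15 mm high, on the right. Origin: centre of the underside.
- coverslips_a: Bystander: small carton, 34 x 34 x 22 mm, on the right. Origin: centre of the underside.

How it is judged:
By the outcome, as a careful person would: the job done as asked, in the order asked, and still so for the second after the job is handed in, while the arm keeps its last pose, push and grip.
It also fails if it takes over 40 s, if anything falls off the work surface, if the arm or the gripper's body presses on something with over 40 N, if the wrist force passes 120 N, or if a joint passes its speed limit or range.

## Working session

There is one attempt and no reset: what is moved stays moved. The work goes in short steps, Python scripts to look and compute and a shell command to move; the robot and the scene stay as the last step left them, time stands still between calls to the robot, and variables do not carry over. Pictures are saved under pics/ and viewed, and the job is handed in when it is done.

```bash
mkdir -p pics; ls
cat > h.py <<'E'
import numpy as np,cv2
from workcell import ctrl,imaging
def ray(p,uv):
    K=p["K"];d=np.array([(uv[0]-K[0,2])/K[0,0],(uv[1]-K[1,2])/K[1,1]])
    s=d.copy()
    for _ in range(20): s=d/(1+p["k1"]*(s@s))
    return np.array([s[0],s[1],1.])
def at_z(p,uv,z):
    R=np.array(p["R"]);t=np.array(p["t"]);c=-R.T@t;d=R.T@ray(p,uv)
    return c+d*(z-c[2])/d[2]
def deproj(p,uv):
    u,v=int(round(uv[0])),int(round(uv[1]));w=p["z_map"][v-1:v+2,u-1:u+2];w=w[w>0]
    if not len(w): return None
    return np.array(p["R"]).T@(ray(p,uv)*np.median(w)-np.array(p["t"]))
def proj(p,X):
    c=np.array(p["R"])@X+np.array(p["t"]);s=c[:2]/c[2];s=s*(1+p["k1"]*(s@s))
    return np.array([p["K"][0,0]*s[0]+p["K"][0,2],p["K"][1,1]*s[1]+p["K"][1,2]])
def save(p,n): cv2.imwrite("pics/"+n,cv2.cvtColor(p["image"],cv2.COLOR_RGB2BGR))
E
python3 - <<'E'
from h import *
np.set_printoptions(precision=3,suppress=True)
for n in ["scene","top"]:
    p=imaging.get_image(n);save(p,n+"0.png")
    for m in ["caddy","caddy_grip","caddy_lip","mould_1_mid","tweezers","marker"]:
        for r in imaging.tip_of(m,p)[:4]:
            print(n,m,np.round(r["uv"]),round(r["score"],2),deproj(p,r["uv"]))
s=ctrl.get_state();print(s)
E
```

```text
pics
scene caddy [288. 226.] 0.9 [ 0.532 -0.028  0.002]
scene caddy_grip [286. 242.] 0.67 [ 0.491 -0.077  0.007]
scene caddy_grip [288. 208.] 0.6 [ 0.529 -0.032  0.088]
scene caddy_lip [256. 216.] 0.91 [0.465 0.049 0.017]
scene mould_1_mid [383. 281.] 0.47 [ 0.632 -0.339  0.013]
scene marker [325. 214.] 0.43 [ 0.644 -0.061  0.014]
top caddy [292. 209.] 0.94 [ 0.525 -0.032  0.003]
top caddy_grip [286. 201.] 0.69 [ 0.529 -0.014  0.091]
top caddy_lip [255. 230.] 0.69 [0.463 0.072 0.027]
top caddy_lip [310. 214.] 0.39 [ 0.508 -0.081  0.007]
top mould_1_mid [310. 203.] 0.45 [ 0.524 -0.077  0.079]
top tweezers [294. 252.] 0.41 [ 0.403 -0.035  0.   ]
top marker [297. 166.] 0.55 [ 0.644 -0.05   0.016]
{'clock': 0.7, 'q': array([ 1.106,  0.359,  1.51 , -0.   ,  1.273, -0.115]), 'qd': array([-0.002, -0.   , -0.001,  0.   , -0.001, -0.   ]), 'tau': array([ -0.001, -52.743, -27.9  ,   0.   ,   0.002,   0.   ]), 'tool_pos': array([0.206, 0.564, 0.205]), 'ee_rot': array([ 0.174,  0.985, -0.   , -0.   ]), 'wrist_force': array([ 1.24 , -0.312, -0.355]), 'wrist_torque': array([ 0.021, -0.042, -0.035]), 'grip_width': 0.08532582288182583}
```

View pics/scene0.png

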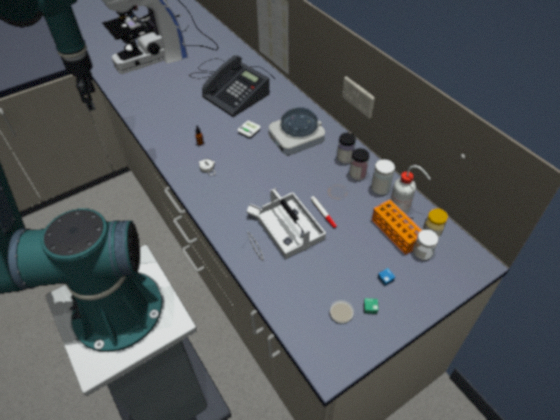

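View pics/top0.png

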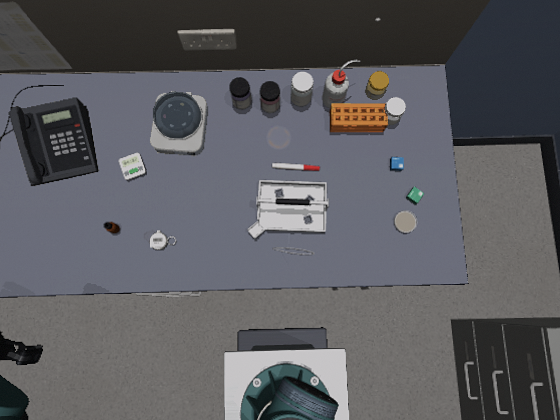

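Run:
```python
from h import *
np.set_printoptions(precision=4,suppress=True)
p=imaging.get_image("top")
R=np.array(p["R"]);t=np.array(p["t"])
P=[];C=[]
for v in range(165,245):
  for u in range(240,345):
    z=p["z_map"][v,u]
    if z>0: P.append(R.T@(ray(p,(u,v))*z-t));C.append(p["image"][v,u])
P=np.array(P);C=np.array(C).astype(int)
def rect(m,n):
    r=cv2.minAreaRect((P[m][:,:2]*1000).astype(np.float32));print(n,m.sum(),r,P[m][:,2].mean())
h=(P[:,2]>.07)&(P[:,2]<.11)
rect(h,"bar");rect(h&(C.sum(1)<150),"grip")
w=(P[:,2]>.02)&(P[:,2]<.035);rect(w,"walls")
d=P[h][:,:2];c=d.mean(0);U,S,V=np.linalg.svd(d-c);print(c,V[0],np.degrees(np.arctan2(V[0][1],V[0][0])))
b=cv2.resize(cv2.cvtColor(p["image"][160:260,235:345],cv2.COLOR_RGB2BGR),None,fx=7,fy=6,interpolation=cv2.INTER_CUBIC);cv2.imwrite("pics/z1.png",b[:600])
p=imaging.get_image("scene")
b=cv2.resize(cv2.cvtColor(p["image"][180:265,235:345],cv2.COLOR_RGB2BGR),None,fx=7,fy=7,interpolation=cv2.INTER_CUBIC);cv2.imwrite("pics/z2.png",b[:600])
```

```text
bar 357 ((530.07470703125, -28.36664581298828), (188.7903289794922, 22.18541717529297), 86.78585815429688) 0.08594850818941416
grip 172 ((528.2715454101562, -29.540603637695312), (84.7267837524414, 12.630842208862305), 88.08422088623047) 0.08775534455571173
walls 477 ((544.1806030273438, -16.443992614746094), (212.0476837158203, 207.87155151367188), 87.33799743652344) 0.029462857852347417
[ 0.5297 -0.028 ] [0.0662 0.9978] 86.20663762808935
```

View pics/z1.png

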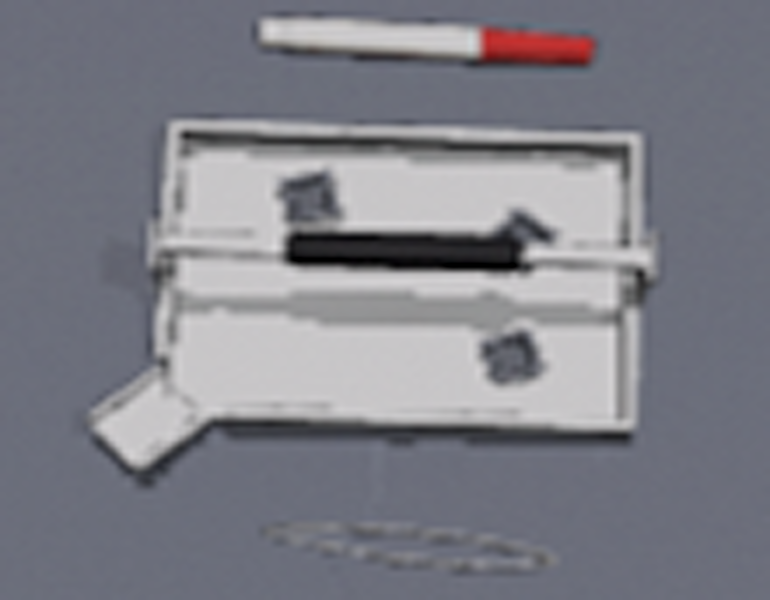

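View pics/z2.png

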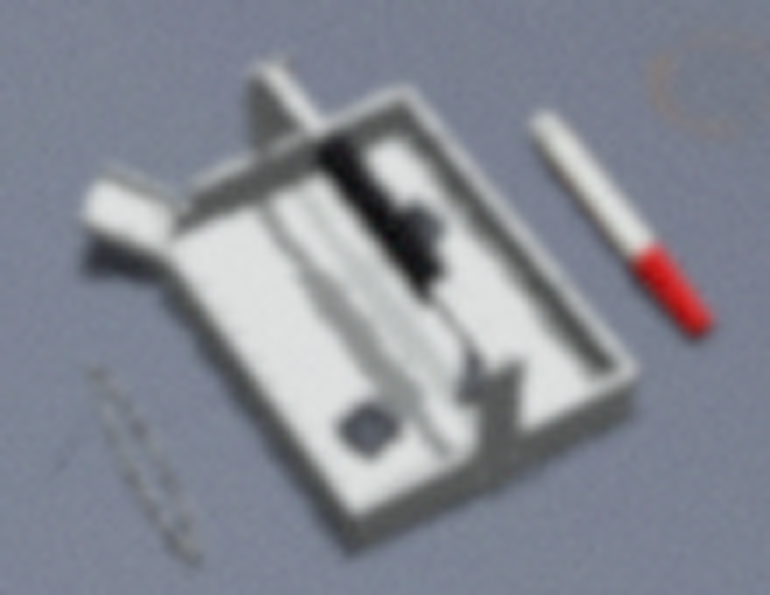

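The top view shows the caddy at pixels (256-328, 180-233), with the lip at (255,230), i.e. near-left. That makes caddy x point to world +y and caddy y towards the robot. There are moulds at about (279,193), (310,198) and (308,219). The marker is at (297,167) and the tweezers at (294,251). The grip centre is about (0.529, -0.029), with a yaw of 86.8°. Grip height and bar length match the given sizes.

```bash
cat > g.py <<'E'
import sys
from h import *
from scipy.spatial.transform import Rotation as Ro
np.set_printoptions(precision=3,suppress=True)
def goal_R(yaw=np.radians(86.8),px=0,py=0):
    x=np.array([np.cos(yaw),np.sin(yaw),0]);z=np.array([0,0,-1.]);y=np.cross(z,x)
    return Ro.from_matrix(np.c_[x,y,z])
def delta(pos,R):
    s=ctrl.get_state();C=Ro.from_quat(s["ee_rot"])
    d=C.inv().apply(np.array(pos)-s["tool_pos"])/.15
    return d,(C.inv()*R).as_rotvec()/.5,s
E
python3 - <<'E'
from g import *
d,r,s=delta([.529,-.029,.2],goal_R())
print(d,r,s["clock"])
C=Ro.from_quat(s["ee_rot"]);T=Ro.from_rotvec([0,0,0])
# 5 equal legs: per-leg tool-frame shift
p0=s["tool_pos"];g=np.array([.529,-.029,.2])
rv=(C.inv()*goal_R()).as_rotvec()
for k in range(5):
    Ck=C*Ro.from_rotvec(rv*k/5); print(Ck.inv().apply((g-p0)/5)/.15, rv/5/.5)
E
```

```text
[-3.379 -2.973  0.032] [-0.     0.     2.554] 0.8
[-0.676 -0.595  0.006] [-0.     0.     0.511]
[-0.804 -0.405  0.006] [-0.     0.     0.511]
[-0.88  -0.188  0.006] [-0.     0.     0.511]
[-0.899  0.04   0.006] [-0.     0.     0.511]
[-0.86   0.266  0.006] [-0.     0.     0.511]
```

```bash
python3 -m crank '[[[-0.34,-0.3,0,0,0,0.25,1],[-0.68,-0.6,0,0,0,0.51,1],[-0.68,-0.6,0,0,0,0.51,1],[-0.68,-0.6,0,0,0,0.51,1]]]'; python3 -m crank '[[[-0.4,-0.2,0,0,0,0.25,1],[-0.8,-0.4,0,0,0,0.51,1],[-0.8,-0.4,0,0,0,0.51,1],[-0.8,-0.4,0,0,0,0.51,1]]]'; python3 -m crank '[[[-0.44,-0.1,0,0,0,0.25,1],[-0.88,-0.19,0,0,0,0.51,1],[-0.88,-0.19,0,0,0,0.51,1],[-0.88,-0.19,0,0,0,0.51,1]]]'; python3 -m crank '[[[-0.45,0.02,0,0,0,0.25,1],[-0.9,0.04,0,0,0,0.51,1],[-0.9,0.04,0,0,0,0.51,1],[-0.9,0.04,0,0,0,0.51,1]]]'
python3 -c "
from g import *
print(delta([.529,-.029,.16],goal_R()))"
```

```text
clock: 1.2
tool_pos: [0.2718, 0.4404, 0.2047]
ee_rot: [0.299, 0.954, -0.001, 0.0]
wrist_force: [0.4, 0.4, -0.7]
grip_width: 0.0854
clock: 1.6
tool_pos: [0.3367, 0.3242, 0.205]
ee_rot: [0.418, 0.908, -0.0, 0.001]
wrist_force: [-0.8, 0.1, -0.2]
grip_width: 0.0851
clock: 2.0
tool_pos: [0.4021, 0.2063, 0.2051]
ee_rot: [0.53, 0.848, 0.0, 0.001]
wrist_force: [0.2, 0.2, -0.1]
grip_width: 0.0852
clock: 2.4
tool_pos: [0.4675, 0.0879, 0.2051]
ee_rot: [0.634, 0.774, 0.001, 0.001]
wrist_force: [-0.2, 1.6, -0.2]
grip_width: 0.0854
(array([-0.845,  0.247,  0.302]), array([0.005, 0.001, 0.509]), {'clock': 2.4, 'q': array([ 0.041,  0.177,  1.77 , -0.001,  1.192, -0.157]), 'qd': array([ 0.059, -0.016,  0.038,  0.042,  0.021,  0.052]), 'tau': array([ -1.931, -38.417, -26.461,  -0.436,  -0.043,  -0.545]), 'tool_pos': array([0.468, 0.088, 0.205]), 'ee_rot': array([0.634, 0.774, 0.001, 0.001]), 'wrist_force': array([-0.212,  1.561, -0.241]), 'wrist_torque': array([0.003, 0.031, 0.013]), 'grip_width': 0.08535482248464965})
```

```bash
python3 -m crank '[[[-0.42,0.12,0,0,0,0.25,1],[-0.85,0.25,0.1,0,0,0.51,1],[-0.85,0.25,0.3,0,0,0.51,1],[-0.85,0.25,0.3,0,0,0.51,1],[-0.85,0.25,0.3,0,0,0.51,1],[-0.85,0.25,0.3,0,0,0.51,1]]]'
python3 - <<'E'
from g import *
d=delta([.529,-.029,.057],goal_R());print(d[0],d[1])
for n in ["scene","top"]:
    p=imaging.get_image(n)
    if n=="top":a,b=p["image"][160:260,235:345],6
    else:a,b=p["image"][160:260,235:345],6
    cv2.imwrite("pics/b_%s.png"%n,cv2.resize(cv2.cvtColor(a,cv2.COLOR_RGB2BGR),None,fx=b,fy=b,interpolation=cv2.INTER_CUBIC))
E
```

```text
clock: 3.0
tool_pos: [0.5267, -0.0261, 0.1603]
ee_rot: [0.725, 0.688, 0.0, -0.0]
wrist_force: [-0.5, 0.2, 0.5]
grip_width: 0.0853
[-0.019  0.016  0.688] [ 0.    -0.002  0.007]
```

View pics/b_scene.png

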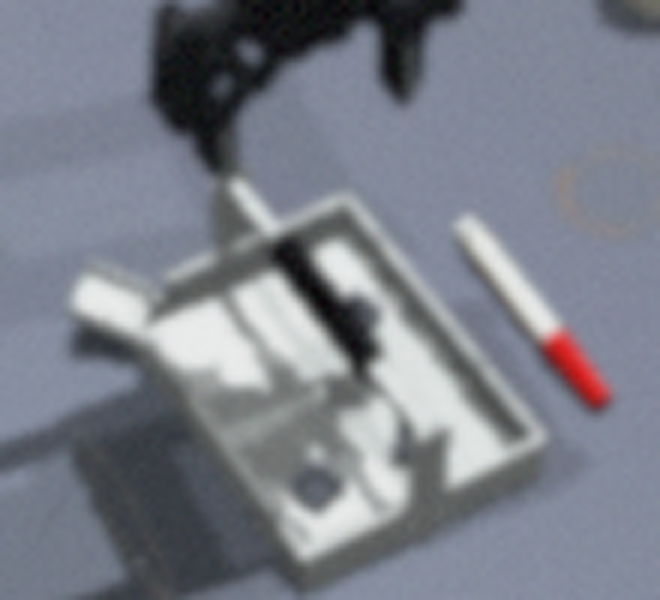

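View pics/b_top.png

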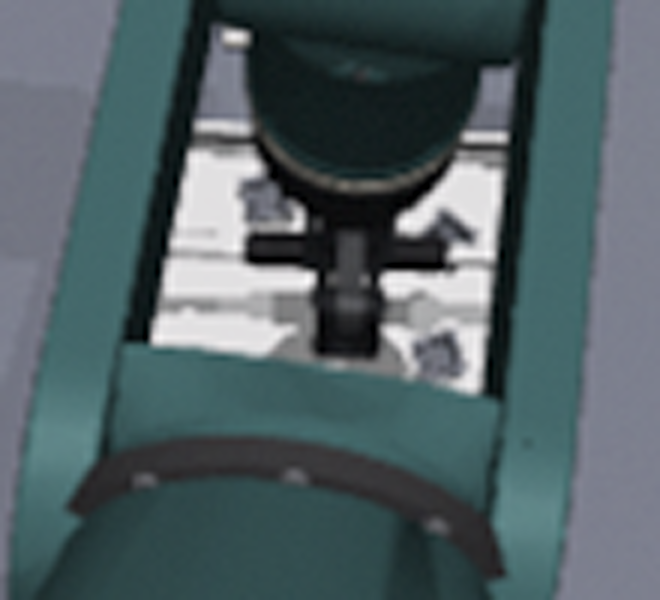

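The views show the open fingers straddling the black bar centrally (top picture, bar at about (350,248) between the fingers). I'll go down next.

```bash
python3 -m crank '[[[-0.02,0.02,0.2,0,0,0,1],[-0.02,0.02,0.4,0,0,0,1],[-0.02,0.02,0.55,0,0,0,1],[-0.02,0.02,0.65,0,0,0,1],[-0.02,0.02,0.69,0,0,0,1],[-0.02,0.02,0.69,0,0,0,1]]]'; python3 -m crank '[[[0,0,0,0,0,0,-1],[0,0,0,0,0,0,-1],[0,0,0,0,0,0,-1],[0,0,0,0,0,0,-1],[0,0,0,0,0,0,-1],[0,0,0,0,0,0,-1],[0,0,0,0,0,0,-1],[0,0,0,0,0,0,-1]]]'
```

```text
clock: 3.7
tool_pos: [0.5294, -0.0305, 0.0564]
ee_rot: [0.726, 0.688, -0.0, -0.0]
wrist_force: [-0.5, -1.0, 0.8]
grip_width: 0.0853
clock: 4.5
tool_pos: [0.5304, -0.0314, 0.0569]
ee_rot: [0.726, 0.688, 0.0, 0.001]
wrist_force: [0.1, 0.1, 5.3]
grip_width: 0.0119
```

```bash
python3 -m crank '[[[0,0,0,0,0,0,-1],[0,0,-0.02,0,0,0,-1],[0,0,-0.06,0,0,0,-1],[0,0,-0.12,0,0,0,-1],[0,0,-0.2,0,0,0,-1],[0,0,-0.28,0,0,0,-1],[0,0,-0.32,0,0,0,-1],[0,0,-0.33,0,0,0,-1],[0,0,-0.33,0,0,0,-1]]]'
python3 - <<'E'
from g import *
p=imaging.get_image("scene")
a=p["image"][140:260,225:345]
cv2.imwrite("pics/c_scene.png",cv2.resize(cv2.cvtColor(a,cv2.COLOR_RGB2BGR),None,fx=5,fy=5,interpolation=cv2.INTER_CUBIC))
print(ctrl.get_state()["wrist_torque"])
E
```

```text
clock: 5.4
tool_pos: [0.5298, -0.0313, 0.1062]
ee_rot: [0.726, 0.688, 0.0, 0.0]
wrist_force: [0.1, -0.4, -3.9]
grip_width: 0.0118
[ 0.015  0.01  -0.004]
```

View pics/c_scene.png

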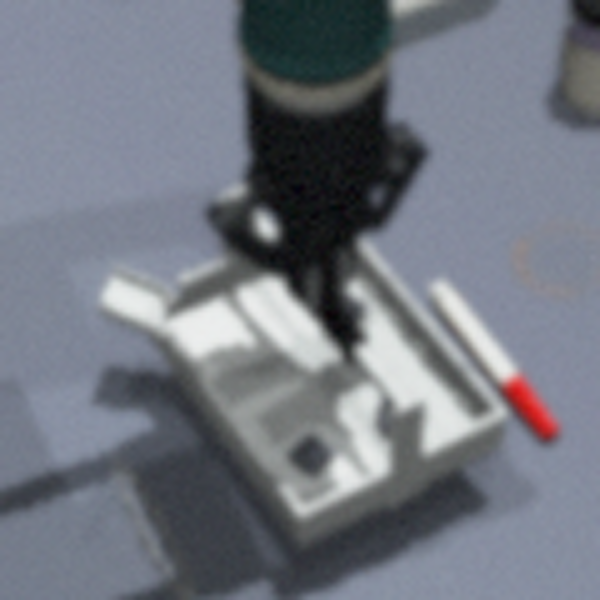

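The caddy is held level, with its shadow detached and the force matching 0.35 kg. I'll lift it higher.

```bash
python3 -m crank '[[[0,0,-0.03,0,0,0,-1],[0,0,-0.1,0,0,0,-1],[0,0,-0.2,0,0,0,-1],[0,0,-0.33,0,0,0,-1],[0,0,-0.46,0,0,0,-1],[0,0,-0.59,0,0,0,-1],[0,0,-0.7,0,0,0,-1],[0,0,-0.77,0,0,0,-1],[0,0,-0.8,0,0,0,-1],[0,0,-0.8,0,0,0,-1],[0,0,-0.8,0,0,0,-1],[0,0,-0.8,0,0,0,-1]]]'
python3 -m crank '[[[0,0,0,0,-0.05,0,-1],[0,0,0,0,-0.1,0,-1],[0,0,0,0,-0.15,0,-1],[0,0,0,0,-0.2,0,-1],[0,0,0,0,-0.25,0,-1],[0,0,0,0,-0.29,0,-1],[0,0,0,0,-0.33,0,-1],[0,0,0,0,-0.36,0,-1],[0,0,0,0,-0.38,0,-1],[0,0,0,0,-0.4,0,-1],[0,0,0,0,-0.42,0,-1],[0,0,0,0,-0.44,0,-1],[0,0,0,0,-0.46,0,-1],[0,0,0,0,-0.46,0,-1],[0,0,0,0,-0.46,0,-1],[0,0,0,0,-0.46,0,-1]]]'
python3 - <<'E'
from g import *
for n,(r0,r1,c0,c1) in {"scene":(110,260,215,365),"top":(150,270,225,345)}.items():
    p=imaging.get_image(n);a=p["image"][r0:r1,c0:c1]
    cv2.imwrite("pics/d_%s.png"%n,cv2.resize(cv2.cvtColor(a,cv2.COLOR_RGB2BGR),(600,600),interpolation=cv2.INTER_CUBIC))
print(ctrl.get_state()["q"],ctrl.get_state()["wrist_torque"])
E
```

```text
clock: 6.65
tool_pos: [0.5289, -0.0311, 0.2249]
ee_rot: [0.726, 0.688, -0.001, -0.001]
wrist_force: [0.3, 0.3, -4.8]
grip_width: 0.0118
clock: 8.25
tool_pos: [0.5296, -0.0313, 0.2258]
ee_rot: [0.721, 0.683, -0.083, 0.079]
wrist_force: [-0.5, 0.4, -4.5]
grip_width: 0.0115
[-0.018  0.26   1.63  -0.241  1.269  0.111] [ 0.311 -0.024  0.025]
```

View pics/d_scene.png

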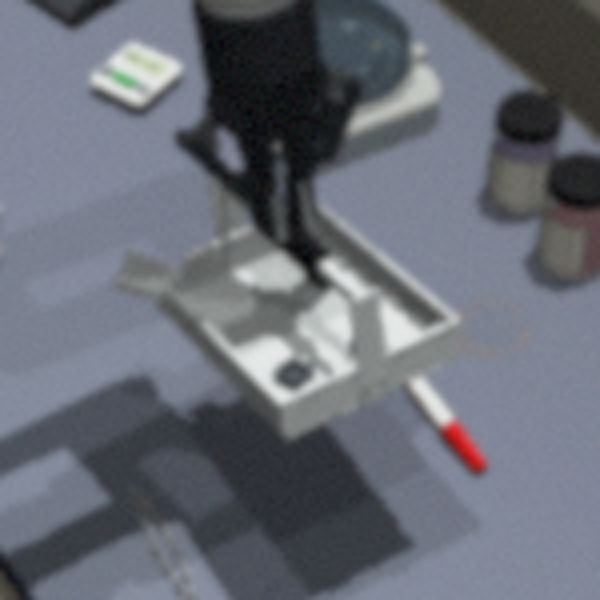

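View pics/d_top.png

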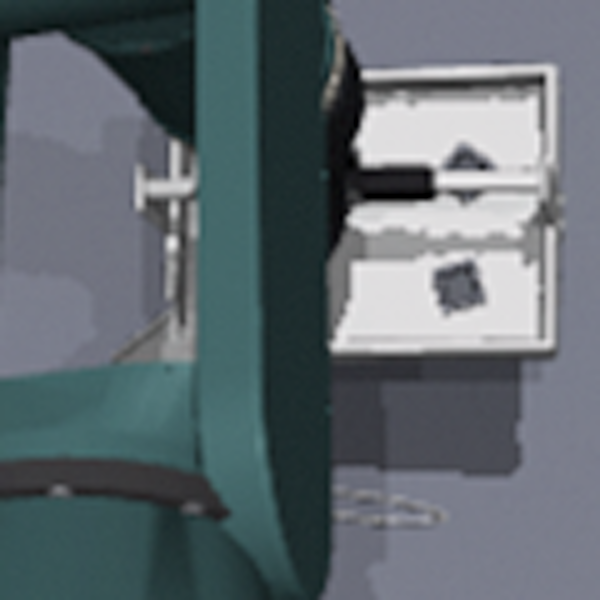

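```bash
cat > tilt.py <<'E'
from g import *
def floor(p):
    R=np.array(p["R"]);t=np.array(p["t"])
    # floor-colour points: project 3D, keep in expected region around tool; RANSAC plane
    s=ctrl.get_state();T=Ro.from_quat(s["ee_rot"]);P=[];UV=[]
    for v in range(120,280):
      for u in range(210,360):
        z=p["z_map"][v,u];c=p["image"][v,u].astype(int)
        if z>0:
            X=R.T@(ray(p,(u,v))*z-t);L=T.inv().apply(X-s["tool_pos"])
            L=np.array([L[0],-L[1],-L[2]+.059])  # nominal caddy frame
            if abs(L[0])<.095 and abs(L[1])<.066 and -.03<L[2]<.05 and c.sum()>380: P.append(L);UV.append((u,v))
    P=np.array(P);rng=np.random.default_rng(0);best=None;bn=0
    for _ in range(400):
        q=P[rng.choice(len(P),3,False)];n=np.cross(q[1]-q[0],q[2]-q[0]);l=np.linalg.norm(n)
        if l<1e-5: continue
        n/=l
        if abs(n[2])<.85: continue
        k=np.abs((P-q[0])@n)<.003
        if k.sum()>bn: bn=k.sum();best=k
    A=np.c_[P[best][:,:2],np.ones(bn)];a=np.linalg.lstsq(A,P[best][:,2],rcond=None)[0]
    print("floor n",bn,len(P),"slope rel. tool deg x,y",np.degrees(np.arctan(a[:2])),"h",a[2],"x range",P[best][:,0].min(),P[best][:,0].max())
    return a
E
python3 - <<'E'
from tilt import *
for n in ["top","scene"]: floor(imaging.get_image(n))
print(ctrl.get_state()["clock"])
E
```

```text
floor n 1258 1774 slope rel. tool deg x,y [-0.266  0.299] h 0.005706405068055502 x range -0.09053513993314666 0.09168986143026632
floor n 725 1250 slope rel. tool deg x,y [-0.057 -0.091] h 0.0040932542940167755 x range -0.09445128383563875 0.09398143830580072
8.45
```

```bash
python3 -m crank '[[[0,0,0,0,-0.02,0,-1],[0,0,0,0,-0.05,0,-1],[0,0,0,0,-0.08,0,-1],[0,0,0,0,-0.11,0,-1],[0,0,0,0,-0.14,0,-1],[0,0,0,0,-0.17,0,-1],[0,0,0,0,-0.2,0,-1],[0,0,0,0,-0.22,0,-1],[0,0,0,0,-0.22,0,-1],[0,0,0,0,-0.22,0,-1],[0,0,0,0,-0.22,0,-1]]]'
python3 - <<'E'
from g import *
for n,(r0,r1,c0,c1) in {"scene":(110,260,215,365),"top":(150,270,225,345)}.items():
    p=imaging.get_image(n);a=p["image"][r0:r1,c0:c1]
    cv2.imwrite("pics/e_%s.png"%n,cv2.resize(cv2.cvtColor(a,cv2.COLOR_RGB2BGR),(600,600),interpolation=cv2.INTER_CUBIC))
R=Ro.from_quat(ctrl.get_state()["ee_rot"]).as_matrix();print(np.degrees(np.arcsin(R[2])),ctrl.get_state()["q"])
E
```

```text
clock: 9.55
tool_pos: [0.5297, -0.0313, 0.2259]
ee_rot: [0.716, 0.678, -0.123, 0.116]
wrist_force: [0.4, 0.3, -4.4]
grip_width: 0.0118
[-19.483   0.007 -70.517] [ 0.06   0.284  1.629 -0.352  1.287  0.224]
```

View pics/e_scene.png

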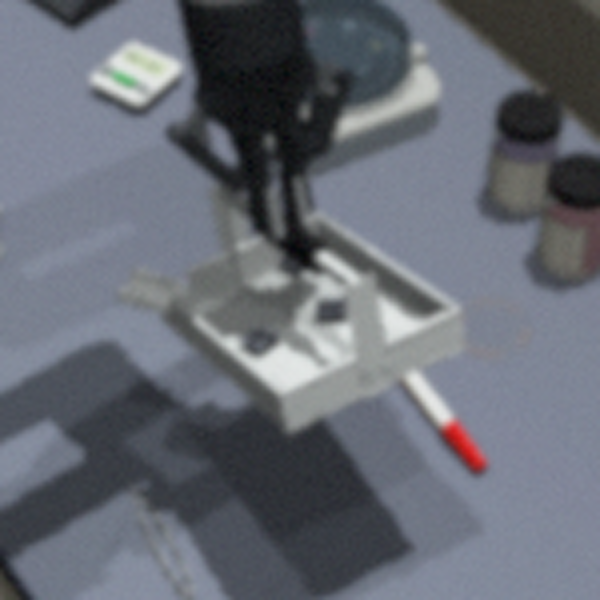

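View pics/e_top.png

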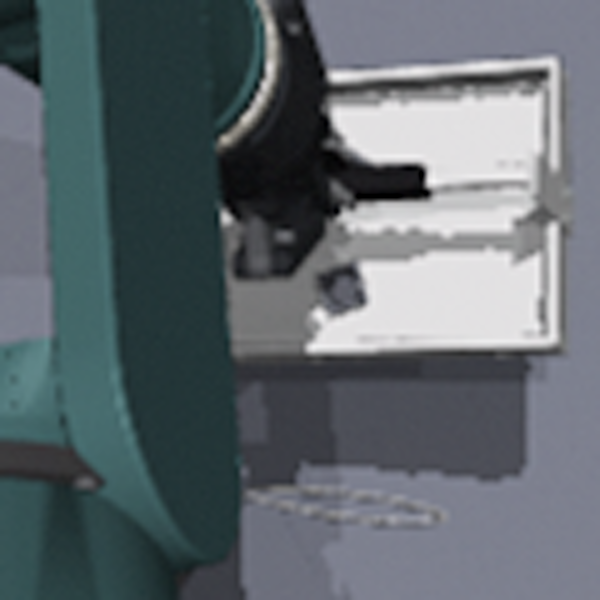

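The moulds at scene (262,342) and (330,310) are now sliding toward the lip end. I'll hold, then look.

```bash
python3 -m crank '[[[0,0,0,0,0,0,-1],[0,0,0,0,0,0,-1],[0,0,0,0,0,0,-1],[0,0,0,0,0,0,-1],[0,0,0,0,0,0,-1]]]'
cat > look.py <<'E'
from g import *
import sys
for n,(r0,r1,c0,c1) in {"scene":(110,260,215,365),"top":(150,270,225,345)}.items():
    p=imaging.get_image(n);a=p["image"][r0:r1,c0:c1]
    s=ctrl.get_state();T=Ro.from_quat(s["ee_rot"])
    R=np.array(p["R"]);o=T.inv().apply(-R.T@np.array(p["t"])-s["tool_pos"])*[1,-1,-1]+[0,0,.057]
    for r in imaging.look_for("mould_1_mid",p)[:5]:
        d=T.inv().apply(R.T@ray(p,r["uv"]))*[1,-1,-1]
        print(n,np.round(r["uv"]),round(r["score"],2),"caddy xy mm",(o+d*(.0075-o[2])/d[2])[:2]*1000)
    cv2.imwrite("pics/%s_%s.png"%(sys.argv[1],n),cv2.resize(cv2.cvtColor(a,cv2.COLOR_RGB2BGR),(600,600),interpolation=cv2.INTER_CUBIC))
print(np.degrees(np.arcsin(T.as_matrix()[2])),s["q"],s["clock"])
E
python3 look.py f
```

```text
clock: 10.15
tool_pos: [0.5296, -0.0313, 0.2258]
ee_rot: [0.715, 0.678, -0.123, 0.116]
wrist_force: [-0.8, 0.5, -4.6]
grip_width: 0.0119
scene [340. 311.] 0.22 caddy xy mm [-450.729  150.648]
[-19.487   0.    -70.513] [ 0.061  0.284  1.629 -0.352  1.287  0.224] 10.3
```

View pics/f_scene.png

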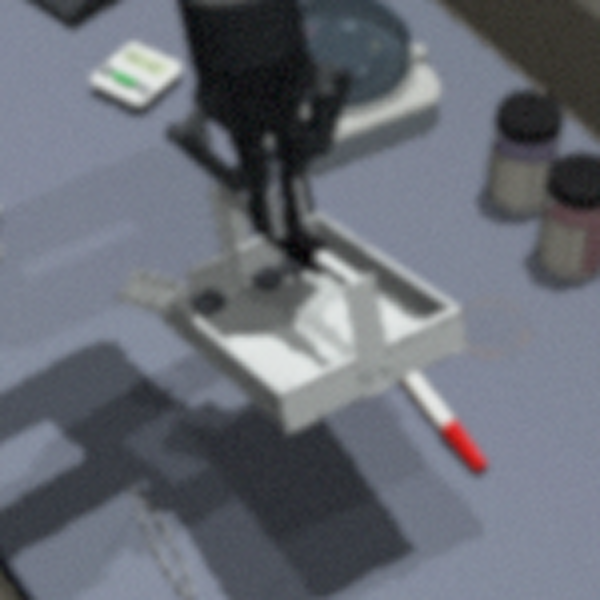

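View pics/f_top.png

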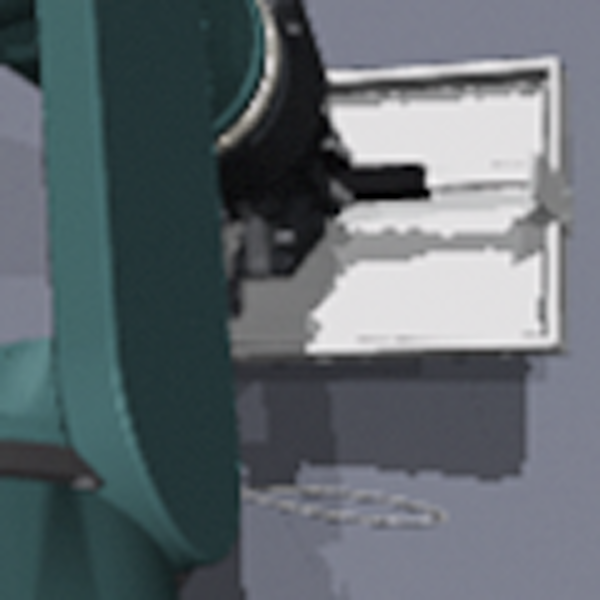

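The moulds are at scene crop (208,300), next to the lip, and (268,278) by the +x wall. The third is hidden behind the handle. Now I'll add the sideways tilt.

```bash
python3 -m crank '[[[0,0,0,-0.04,0,0,-1],[0,0,0,-0.1,0,0,-1],[0,0,0,-0.16,0,0,-1],[0,0,0,-0.22,0,0,-1],[0,0,0,-0.28,0,0,-1],[0,0,0,-0.34,0,0,-1],[0,0,0,-0.4,0,0,-1],[0,0,0,-0.46,0,0,-1],[0,0,0,-0.52,0,0,-1],[0,0,0,-0.58,0,0,-1],[0,0,0,-0.64,0,0,-1],[0,0,0,-0.7,0,0,-1],[0,0,0,-0.75,0,0,-1],[0,0,0,-0.8,0,0,-1],[0,0,0,-0.84,0,0,-1],[0,0,0,-0.86,0,0,-1],[0,0,0,-0.86,0,0,-1],[0,0,0,-0.86,0,0,-1],[0,0,0,-0.86,0,0,-1],[0,0,0,-0.86,0,0,-1]]]'
sed -i 's/\*\[1,-1,-1\]+\[0,0,.057\]/*[1,-1,-1]+np.array([0,0,.057])/' look.py
python3 look.py g
```

```text
clock: 12.35
tool_pos: [0.5299, -0.0313, 0.2259]
ee_rot: [0.674, 0.688, 0.025, 0.266]
wrist_force: [0.2, -0.6, -4.3]
grip_width: 0.0121
scene [209. 165.] 0.31 caddy xy mm [432.26  119.173]
scene [298. 185.] 0.19 caddy xy mm [ 0.463 -3.593]
top [306. 182.] 0.27 caddy xy mm [-15.089  -5.198]
[-19.487  23.138 -58.972] [ 0.079  0.084  1.991 -0.558  0.738  0.415] 12.5
```

View pics/g_scene.png

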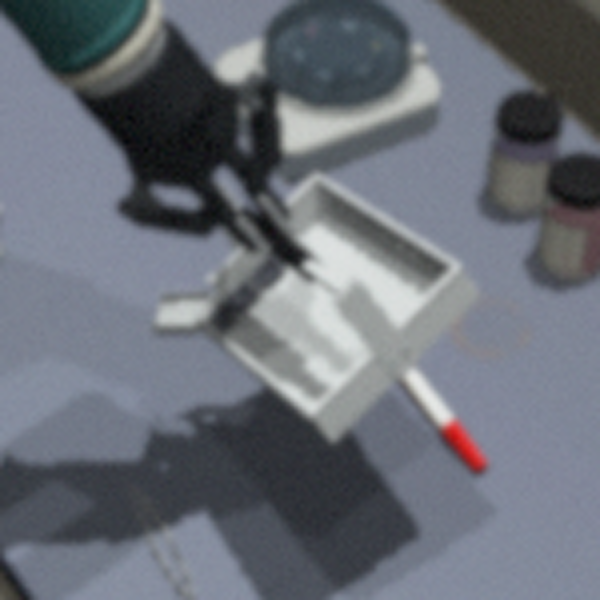

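View pics/g_top.png

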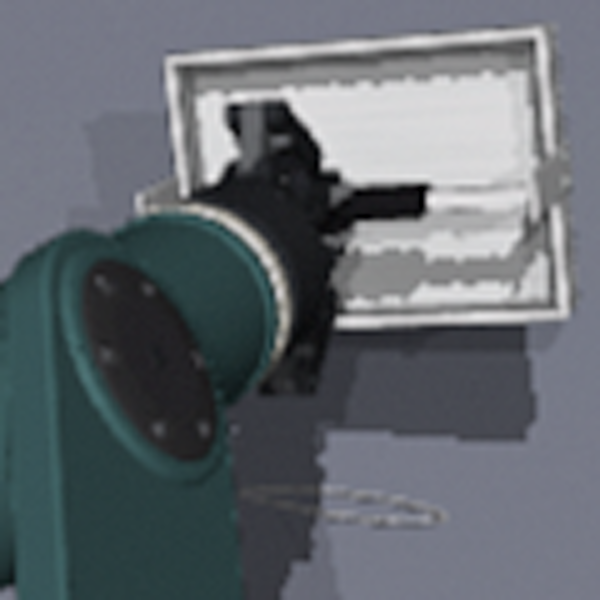

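```bash
cat > rect.py <<'E'
from g import *
import sys
p=imaging.get_image("scene");s=ctrl.get_state();T=Ro.from_quat(s["ee_rot"])
H,W=520,720;m=np.zeros((H,W,2),np.float32)
for i in range(H):
  for j in range(W):
    L=np.array([(j/4-85)*.001,(i/4-60)*.001,.012])  # caddy frame, top of mould
    m[i,j]=proj(p,s["tool_pos"]+T.apply([L[0],-L[1],.057-L[2]]))
a=cv2.remap(cv2.cvtColor(p["image"],cv2.COLOR_RGB2BGR),m,None,cv2.INTER_CUBIC)
for x in range(-80,100,20): cv2.putText(a,str(x),(int((x+85)*4),12),0,.4,(0,0,255))
for y in range(-40,80,20): cv2.putText(a,str(y),(0,int((y+60)*4)),0,.4,(0,0,255))
cv2.rectangle(a,(0,-20),(700,500),(0,255,0),1)
cv2.imwrite("pics/r_%s.png"%sys.argv[1],a)
b=p["image"][165:215,250:310];cv2.imwrite("pics/s_%s.png"%sys.argv[1],cv2.resize(cv2.cvtColor(b,cv2.COLOR_RGB2BGR),None,fx=12,fy=12,interpolation=cv2.INTER_CUBIC))
E
python3 rect.py g
```

```text
(no output)
```

View pics/r_g.png

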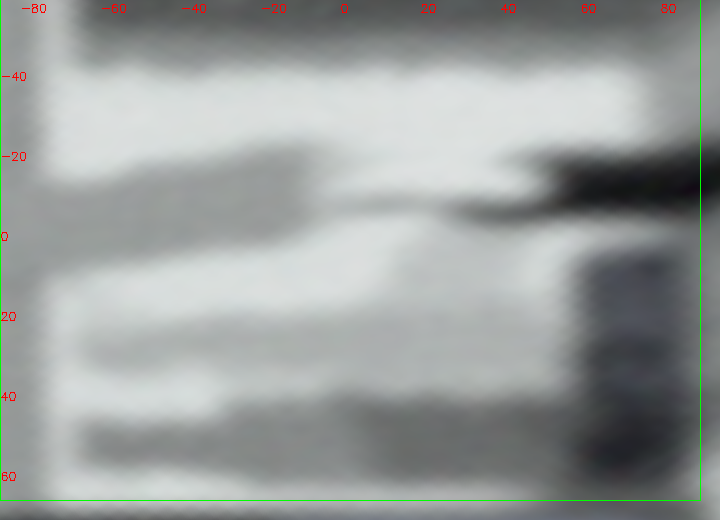

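View pics/s_g.png

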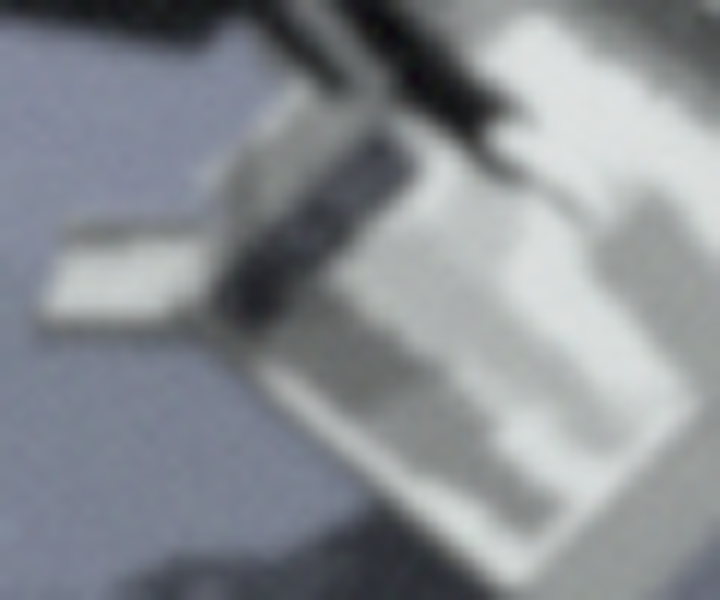

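The rectified view of the floor shows three dark dishes in a contiguous column along the +x wall, running from the lip corner (y≈62) up to y≈3. I'll tip a few degrees further so they seat firmly, then check that nothing has shifted.

```bash
python3 -m crank '[[[0,0,0,-0.04,0,0,-1],[0,0,0,-0.08,0,0,-1],[0,0,0,-0.12,0,0,-1],[0,0,0,-0.16,0,0,-1],[0,0,0,-0.2,0,0,-1],[0,0,0,-0.22,0,0,-1],[0,0,0,-0.22,0,0,-1],[0,0,0,-0.22,0,0,-1],[0,0,0,-0.22,0,0,-1],[0,0,0,-0.22,0,0,-1],[0,0,0,-0.22,0,0,-1]]]'
python3 rect.py h
python3 - <<'E'
from tilt import *
p=imaging.get_image("top");floor(p);p=imaging.get_image("scene");floor(p);save(p,"full.png")
s=ctrl.get_state();T=Ro.from_quat(s["ee_rot"])
for y in (54,32,10):
    print(proj(p,s["tool_pos"]+T.apply([.079,-y/1000,.057-.0075])))
print("corner",proj(p,s["tool_pos"]+T.apply([.09,-.065,.054])),s["tool_pos"]+T.apply([.111,-.086,.045]))
E
```

```text
clock: 13.7
tool_pos: [0.5298, -0.0312, 0.2259]
ee_rot: [0.659, 0.686, 0.062, 0.303]
wrist_force: [0.5, -0.5, -3.9]
grip_width: 0.0118
floor n 1636 2251 slope rel. tool deg x,y [0.071 0.506] h 0.006245560647434623 x range -0.09235817361900908 0.09358768951510205
floor n 970 1693 slope rel. tool deg x,y [-0.131  0.534] h 0.0037189968855495985 x range -0.09497892447002439 0.09386950084687742
[272.512 189.318]
[277.446 183.404]
[282.377 177.493]
corner [269.262 191.653] [0.483 0.048 0.111]
```

View pics/r_h.png

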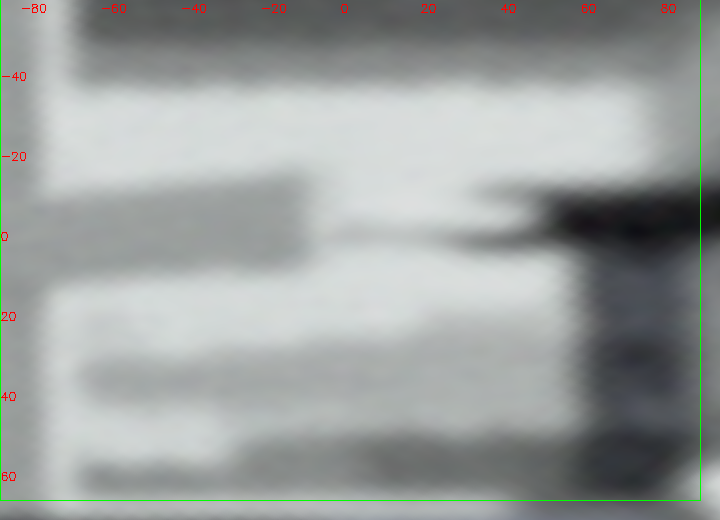

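View pics/s_h.png

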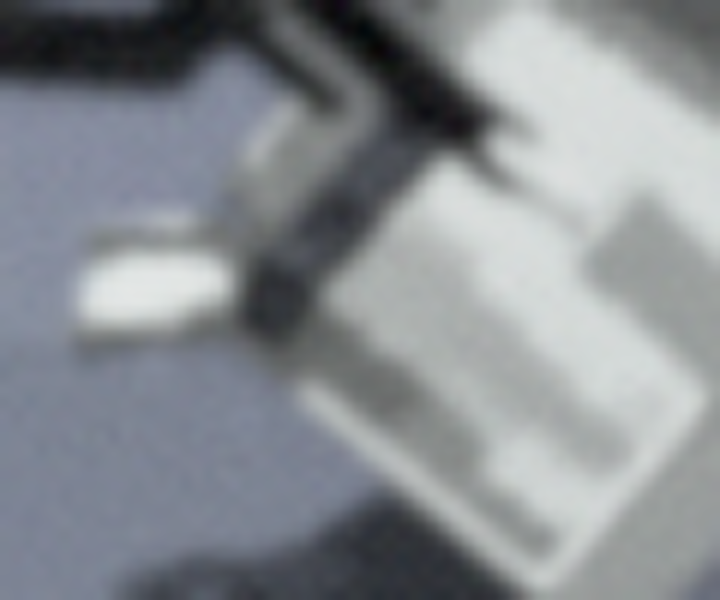

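View pics/full.png

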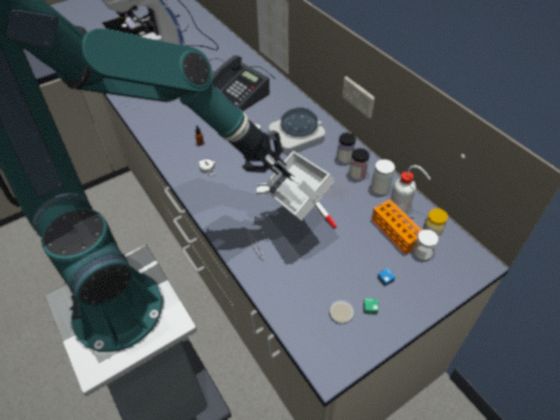

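The dishes' predicted pixel positions for a packed column (y=54, 32, 10 against the +x wall) match the picture at crop positions (275,300), (335,215) and (390,150). The grip hasn't slipped, the lip tip is about 0.11 m above the worktop, and the bystanders look unmoved. I'm handing in.

```bash
python3 -c "
from workcell import ctrl
print(ctrl.sign_off(), ctrl.get_state()['clock'])"
```

```text
the job is handed in; nothing more can be done
the job is handed in; nothing more can be done
```

I gripped the caddy by its handle and lifted it level, with the tool about 17 cm above the grasp height. I then tipped it about 19° towards the lip end and about 29° towards the lip side. It was handed in at about 14 s, still held in the air.

**Final checks:**
- **Caddy:** the tray floor stayed within about 0.5° of the tool's tilt, so it did not slip in the grip. The lip tip is about 0.11 m above the worktop.
- **Moulds:** all three are packed in a touching row along the short wall, starting in the lip corner. The farthest mould's centre is about 56 mm from the corner. I did not try to pack them into a tighter cluster.
- **Other objects:** they look unmoved in the last picture. I judged this by eye and did not measure it.

**What disagreed:**
- **Mould detector:** it found no moulds reliably once the caddy was tilted. Their final positions come from a rectified picture and matching predicted positions.
- **Sliding angle:** the moulds had not moved at 13°, although 7 to 10° was expected, and were only seen sliding once the tilt reached about 19°.
- **Grip width:** it read 11.8 mm on the 14 mm bar, with no sign of slip.

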